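Lock the stirrer bearing bush in the reactor lid with its pin

ROBOT

A 6-joint arm with a two-finger parallel gripper is mounted at the origin on the work surface. World frame = base frame: x ahead of the robot, y to its left, z up, the work surface at z = 0. Lengths are in m, angles in rad, forces in N, time in s.
With the tool pointing down it reaches from about 0.275 to 0.725 m from the base axis. Payload 5.6 kg.
Tool frame: the origin (TCP) lies midway between the tips of the shut fingers; the grasp point (between the pads) lies 19 mm behind it; z points along the fingers, y is the line along which they close (so a half turn about z gives the same grasp; the last joint's range is limited). The gripper opens to 85 mm and grips with 20 to 120 N. Pads are 22 mm wide; open, the fingers measure 114 mm over their backs; the gripper's body (76 mm by 85 mm) begins 54 mm behind the grasp point. The pads swing forward as they close: fully open they stand 13 mm farther back than shut.
Start: joints at [-0.845, 0.255, 0.108, 0, -1.424, -0.285], TCP at [0.235, -0.497, 0.231] pointing down, gripper open.
Joint ranges: [-2.95, 2.95], [-1.21, 1.97], [-1.09, 1.5], [-2.87, 1.71], [-2.94, -0.07], [-3.05, 3.05]. Speed limits (rad/s): [2.57, 2.57, 3.14, 3.14, 3.14, 3.14].

INTERFACE

Orientations are given as a unit quaternion [w, x, y, z].
In Python, from workcell import env gives the robot as it stands.
- The arm moves only by the tool play_rows, never from a script. Its argument "steps" is a list of rows, each an object with "slide": the shift along the tool's x, y, z in cm, a list of three; "rot": the turn, a rotation vector about the tool's x, y, z in degrees, a list of three; "gripper": the opening, from 0 (shut) to 1 (fully open). In form: [{"slide": [tx, ty, tz], "rot": [ax, ay, az], "gripper": gripper}, ...]. A call has 1 to 5 rows; each row is the pose to reach, as a shift and turn from the pose commanded when the call began, along the tool's axes at that moment; what a row does not reach only later rows make up. A row lasts 1/12 s, in which the tool goes at most 41.7 mm and 7.16 degrees, less where a joint would pass 70% of its speed; a pose out of reach is approached as far as the arm can. A call with a gripper value outside its range is refused whole. The fingers move at their own pace and stop on an object; "force" is the grip in N (left out, the last holds). Time passes only in rows, so rows that repeat a pose let the fingers close. It gives the time, the measured TCP pose, the force, the opening and the grip force at its end, in the units of the state.
- env.observe(): the state, without advancing time (a new reading comes with each control period).
- env.get_image(name): name is "side" or "top" or "wrist"; returns (picture, depth): 400x640x3 uint8, blue, green, red; 400x640 float32, m along the optical axis (not along the pixel's ray), 0 where there is no reading.
- env.get_calibration(name): a dict with "mtx" (3x3 intrinsics, pixels), "world_to_cam" (4x4, takes a point from world to camera coordinates). Camera axes: x right, y down, z forward; pixel columns grow to the right and rows downward; lengths in m; the calibration is good to about 2 mm. A picture is of the moment at which its call begins: read the wrist's pose just before it. get_calibration takes no time and is no camera call; for the wrist camera it gives the pose at the moment of the call.
- env.close_job(): hands the job in; it is judged then, once.
The state is a dict: "clock": time; "joint_positions": joint angles; "qvel": joint speeds; "effort": joint torques, N m; "eef_pos": TCP position; "tool_rot": TCP orientation; "contact_force": force on the tool from outside, world axes, zero at the start; "wrist_torque": the same for the moment, N m; "opening": finger opening in m; "gripper_force": force on a finger pad.
Only numpy, scipy, OpenCV 4.12 (cv2) and the standard library are available. Lean on these libraries where they do the work, as an engineer would, in place of code of your own. Each camera call takes 0.05 s, during which the arm holds its last target. There are 200 camera calls.

TASK

The stirrer bearing bush in the reactor lid has to be locked with its pin. Take the pin with the round knurled head from the white rack, and turn the bush until the hole in its flange stands over one of the lid's holes, which the flange hides, so that the pin passes through into the lid, fully home with its head flat on the flange. The bush is stiff and the pin is a loose fit: never force the pin, by pressing it or by turning the bush against it; leave the rest of the bench as it is and let go of everything at the end.

Things in the scene. Friction and masses are not known exactly. Their poses are not given: they have to be found in the camera images.
- pin: the lock pin: steel, 60 g, round stem 10 mm thick and 38 mm long, tapered over its last 3.5 mm to 6 mm; round knurled head 24 mm in diameter, 22 mm high. Origin at the stem's lower end, z up along the pin: the head's underside is at 38 mm, its top at 60 mm. It starts upright in one of the rack's holes, head on the rack, beside a hex bolt and a wing screw
- rack: white plastic block, 44 x 170 mm, 55 mm high, fixed to the bench; three 15 mm holes in a row along its y axis, at -52, 0 and 52 mm from the middle. Origin at the middle of its underside. Heads rest on its top at 55 mm
- bush: bearing bush: aluminium, round flange 120 mm wide, 16 mm thick, with an upright neck. It lies on the boss of the fixed reactor lid (250 mm wide, its caps below 75 mm) and can only turn about its upright axis, either way, without end: stiffly (0.7 N m), staying where it is left. Origin on the axis at the flange's underside, 78 mm above the bench; z up, x to the flange's only pin hole
- neck_top (a point): centre of the top of the bush's round neck, on its axis, 156 mm above the bench. The neck is hollow, 36 mm in outer diameter (46 mm at its foot), and stands 62 mm above the flange: the place to grip and turn the bush
- bush_hole (a point): centre of the pin hole's mouth on the flange's top, 44 mm from the bush's axis and 94 mm above the bench; through hole 11.5 mm in diameter with a 1.5 mm chamfer. The pin falls home by its own weight once a lid hole is under it; then the bush turns only 2 to 3 degrees more before it binds. Do not load the pin against the bush with more than 20 N
- hole_foot (a point): lower end of the pin hole, 16 mm below its mouth, on the boss. Hidden there the boss has six blind holes 60 degrees apart on the same 44 mm radius, 11.5 mm wide, 28 mm deep; nothing on view tells their bearing. At the start the pin hole is 11 to 49 degrees from the next one. Between them the pin stands on the boss, its head 22 mm above the flange, and travels with the bush
- hex_bolt: bystander in the rack: bolt with a six-sided head 30 to 35 mm across, 12 mm high; origin at its lower end. Does not belong in the bush
- wing_screw: bystander in the rack: screw with two upswept wings, 46 mm across; origin at its lower end. Does not belong in the bush
- beaker: bystander: glass beaker, 72 mm wide, 95 mm high; origin under its centre
- grease_jar: bystander: amber jar with a white cap, 60 mm wide, 55 mm high; origin under its centre
- gasket: bystander: flat white ring lying on the bench, 110 mm across, 6 mm thick; origin under its centre
- spanner: bystander: steel spanner lying on the bench
- screwdriver: bystander: screwdriver lying on the bench
- clamp_half: bystander: small forked steel clamp jaw, 50 mm long, 16 mm high, lying on the bench; origin under its centre

How it is judged:
On the way:
1. the pin's stem has entered the hole in the bush's flange, upright (z of pin in the frame of bush_hole below -0.005 m and horizontal distance between pin and bush_hole below 0.005 m and angle between pin's own z axis and vertical below 0.2 rad).
At the end, for the whole second after the job is handed in: the pin stands upright (within 8 degrees, its play in the holes) in the bush's pin hole (within 5 mm of its centre), through the flange and into the lid, its head on the flange within 3 mm; pin and bush are at rest and released (z of pin in the frame of bush_hole below -0.035 m and horizontal distance between pin and bush_hole below 0.005 m and angle between pin's own z axis and vertical below 0.14 rad and linear speed of pin below 0.02 m/s and angular speed of bush below 0.05 rad/s); the robot touches nothing.
It fails at once if the pin is forced: more than 20 N between the pin and the bush (contact force between pin and bush above 20 N).
It fails at once if another piece of the rack's hardware is moved by more than 20 mm (distance of any of hex_bolt, wing_screw from where it was at the start of the episode above 0.02 m).
It fails at once if something else on the bench is moved by more than 40 mm (distance of any of beaker, grease_jar, gasket, spanner, screwdriver, clamp_half from where it was at the start of the episode above 0.04 m).
It also fails if it takes over 67 s, if anything falls off the work surface, if the arm or the gripper's body presses on something with over 40 N, if the wrist force passes 120 N, or if a joint passes its speed limit or range.

## Working session

There is one attempt and no reset: what is moved stays moved. The work goes in short steps, Python scripts to look and compute and a tool call to move; the robot and the scene stay as the last step left them, time stands still between calls to the robot, and variables do not carry over. Pictures are saved under pics/ and viewed, at most 10 in all, crops included, and the job is handed in when it is done.

Besides the shell and the picture viewer there is one more tool, called as name(argument=value, ...) on one line, values as JSON. play_rows: Moves the arm, as the interface text tells. Its arguments: {"type":"object","properties":{"steps":{"type":"array","items":{"type":"object","properties":{"slide":{"type":"array","items":{"type":"number"}},"rot":{"type":"array","items":{"type":"number"}},"gripper":{"type":"number"}}}},"force":{"type":"number"}},"required":["steps"]}

```bash
mkdir -p pics; cat > h.py <<'E'
import numpy as np, cv2
from workcell import env
from scipy.spatial.transform import Rotation as R
def look(n,f,crop=None,s=1):
    c=env.get_calibration(n); o=env.observe(); im,d=env.get_image(n)
    np.savez('pics/'+f+'.npz',d=d,m=c['mtx'],T=c['world_to_cam'],im=im)
    v=im
    if crop: v=im[crop[1]:crop[3],crop[0]:crop[2]]
    cv2.imwrite('pics/'+f+'.png',cv2.resize(v,None,fx=s,fy=s,interpolation=cv2.INTER_CUBIC))
def pt(f,u,v,z=None):
    a=np.load('pics/'+f+'.npz'); T=np.linalg.inv(a['T'])
    r=np.linalg.inv(a['m'])@[u,v,1]
    if z is None: return (T@np.r_[r*a['d'][int(v),int(u)],1])[:3]
    r=T[:3,:3]@r; o=T[:3,3]; return o+r*(z-o[2])/r[2]
def tool(p):
    o=env.observe(); q=o['tool_rot']; M=R.from_quat([q[1],q[2],q[3],q[0]])
    return M.inv().apply(np.array(p)-o['eef_pos'])*100
E
python3 - <<'E'
from h import *
look('top','t0',s=1.25); look('side','s0')
o=env.observe();print(o); print(env.get_calibration('top'))
E
```

```text
{'clock': 0.1, 'joint_positions': array([-8.45385601e-01,  2.55699224e-01,  1.07148072e-01, -4.20338031e-04,
       -1.42390902e+00, -2.84607400e-01]), 'qvel': array([-0.00147084, -0.00208384,  0.00263818,  0.0012252 ,  0.00158125,
        0.0021105 ]), 'effort': array([-2.23735347e-03, -3.87606168e+01,  2.38474417e+01,  5.37774414e+00,
       -3.73195595e-03, -2.79011672e-06]), 'eef_pos': array([ 0.23453273, -0.49700311,  0.2304861 ]), 'tool_rot': array([-2.20566388e-04, -2.18591322e-01,  9.75816119e-01,  8.28649240e-04]), 'contact_force': array([-0.3131604 ,  0.36416697, -0.14883394]), 'wrist_torque': array([ 0.02238308, -0.00438993, -0.02150567]), 'gripper_force': 0.0, 'opening': 0.08544641366884008}
{'mtx': array([[442.91912019,   0.        , 323.06500554],
       [  0.        , 442.91912019, 196.39991992],
       [  0.        ,   0.        ,   1.        ]]), 'world_to_cam': array([[ 0.00226298, -0.99995124,  0.00961223, -0.04027957],
       [-0.99014996, -0.00358624, -0.13996497,  0.58794638],
       [ 0.13999262, -0.00920081, -0.9901098 ,  1.14328816],
       [ 0.        ,  0.        ,  0.        ,  1.        ]])}
```

View pics/t0.png

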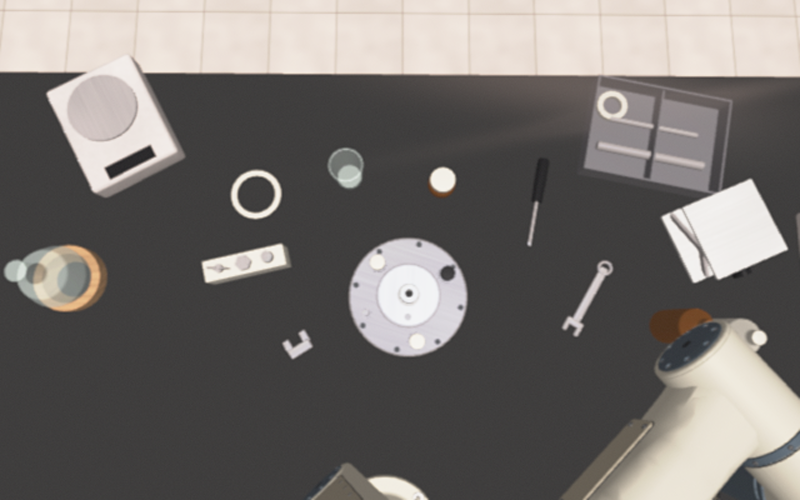

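View pics/s0.png

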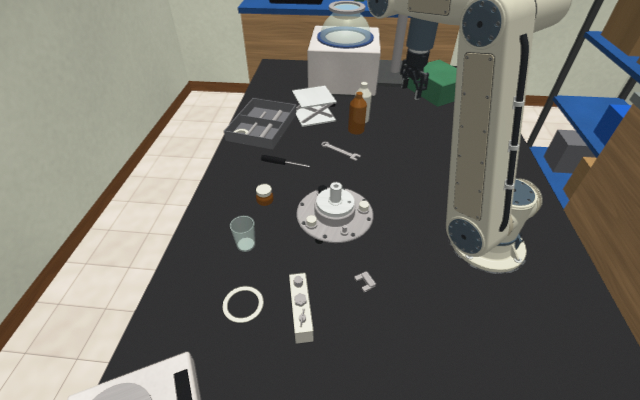

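The top view shows the pin (round head) at the rack's right end near (266,256), the hex in the middle and the wing on the left. The neck is at (409,293), with the hole apparently at (408,317) on the viewer's side.

```bash
python3 - <<'E'
from h import *
k=1/1.25
for n,u,v,z in [('pin',266.5,256,.077),('hex',243,262,.067),('wing',217,268,.07),('neck',409,293,.156),('hole',408,317,.094),('clamp',298,344,.016)]:
    p=pt('t0',u*k,v*k,z); print(n,p, pt('t0',u*k,v*k), tool(p))
a=np.load('pics/t0.npz')['im']
cv2.imwrite('pics/c1.png',np.hstack([cv2.resize(a[180:235,150:240],None,fx=4.4,fy=4.4),cv2.resize(a[205:260,285:375],None,fx=4.4,fy=4.4)]))
E
```

```text
pin [0.56012538 0.24530955 0.077     ] [0.56049759 0.24604614 0.07393003] [-61.11662246  53.22090882  15.43566672]
hex [0.54860757 0.29598635 0.067     ] [0.54858456 0.29592743 0.06720894] [-62.23690269  58.29393919  16.44428519]
wing [0.53561247 0.34826341 0.07      ] [0.5359891  0.34951171 0.06619889] [-63.29175188  63.57695287  16.15326605]
neck [ 0.48037059 -0.04755872  0.156     ] [ 0.483479   -0.04862247  0.09943496] [-41.40871616  30.14885031   7.49746165]
hole [ 0.4356878  -0.04676254  0.094     ] [ 0.43590624 -0.04707196  0.07585769] [-37.40183388  32.11644567  13.70111578]
clamp [0.3790523 0.1860712 0.016    ] [0.37851513 0.18873231 0.00107507] [-42.21297608  55.57748524  21.54100314]
```

View pics/c1.png

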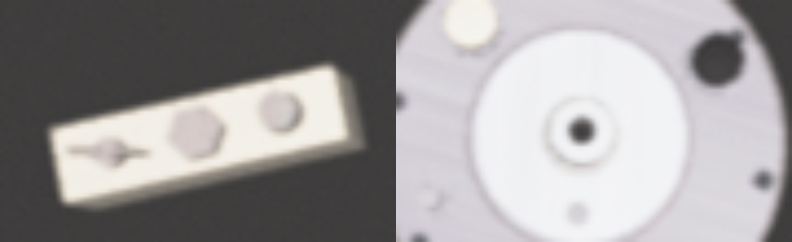

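play_rows(steps=[{"slide": [-3.06, 2.66, 0], "rot": [0, 0, -3.9], "gripper": 1}, {"slide": [-6.12, 5.32, 0], "rot": [0, 0, -7.8], "gripper": 1}, {"slide": [-9.18, 7.98, 0], "rot": [0, 0, -11.7], "gripper": 1}, {"slide": [-12.24, 10.64, 0], "rot": [0, 0, -15.6], "gripper": 1}, {"slide": [-15.3, 13.3, 0], "rot": [0, 0, -19.5], "gripper": 1}])

```text
clock: 0.52
eef_pos: [0.3163, -0.31, 0.2309]
tool_rot: [-0.0, -0.382, 0.924, 0.0]
contact_force: [1.9, -0.1, -0.1]
opening: 0.0851
gripper_force: 0.0
```

play_rows(steps=[{"slide": [-3.77, 1.48, 0], "rot": [0, 0, -3.9], "gripper": 1}, {"slide": [-7.54, 2.97, 0], "rot": [0, 0, -7.8], "gripper": 1}, {"slide": [-11.3, 4.45, 0], "rot": [0, 0, -11.7], "gripper": 1}, {"slide": [-15.07, 5.94, 0], "rot": [0, 0, -15.6], "gripper": 1}, {"slide": [-18.84, 7.42, 0], "rot": [0, 0, -19.5], "gripper": 1}])

```text
clock: 0.93
eef_pos: [0.3979, -0.1245, 0.2312]
tool_rot: [0.0, -0.533, 0.846, 0.0]
contact_force: [1.8, -1.8, -0.3]
opening: 0.0852
gripper_force: 0.0
```

play_rows(steps=[{"slide": [-4.05, 0.14, 0], "rot": [0, 0, -3.9], "gripper": 1}, {"slide": [-8.1, 0.28, 0], "rot": [0, 0, -7.8], "gripper": 1}, {"slide": [-12.14, 0.42, 0], "rot": [0, 0, -11.7], "gripper": 1}, {"slide": [-16.2, 0.56, 0], "rot": [0, 0, -15.6], "gripper": 1}, {"slide": [-20.24, 0.7, 0], "rot": [0, 0, -19.5], "gripper": 1}])

```text
clock: 1.35
eef_pos: [0.4795, 0.061, 0.2311]
tool_rot: [-0.0, -0.669, 0.743, 0.0]
contact_force: [0.7, -0.0, 0.4]
opening: 0.0854
gripper_force: 0.0
```

play_rows(steps=[{"slide": [-3.86, -1.23, 0.5], "rot": [0, 0, -3.9], "gripper": 1}, {"slide": [-7.72, -2.46, 1], "rot": [0, 0, -7.8], "gripper": 1}, {"slide": [-11.58, -3.69, 2], "rot": [0, 0, -11.7], "gripper": 1}, {"slide": [-15.44, -4.92, 3], "rot": [0, 0, -15.6], "gripper": 1}, {"slide": [-19.3, -6.15, 4], "rot": [0, 0, -19.5], "gripper": 1}])

```text
clock: 1.77
eef_pos: [0.5617, 0.2458, 0.1904]
tool_rot: [0.0, 0.785, -0.619, -0.0]
contact_force: [1.1, 0.3, -0.1]
opening: 0.085
gripper_force: 0.0
```

```bash
python3 - <<'E'
from h import *
look('wrist','w1'); o=env.observe(); print(o['eef_pos'],o['tool_rot'],o['joint_positions'])
c=np.load('pics/w1.npz')
for n,p in [('pin',(.560,.2455,.077)),('hex',(.5486,.296,.067))]:
    q=c['T']@np.r_[p,1]; q=c['m']@q[:3]; print(n,q[:2]/q[2])
E
```

```text
[0.5626529  0.25094598 0.1854345 ] [ 0.00211235  0.78726758 -0.61660631 -0.00139536] [ 0.67179284  0.40547762  0.20737428 -0.00176521 -1.37745095 -0.42950762]
pin [313.07785863 191.04689442]
hex [312.20282324 247.86493324]
```

View pics/w1.png

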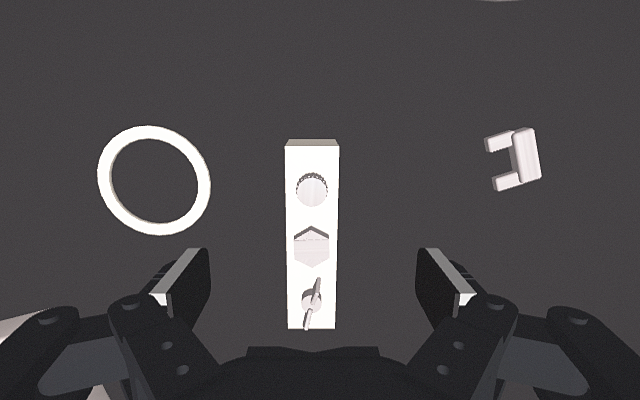

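The wrist view shows the knurled pin head at about (312,190), the hex at (312,248) and the wing screw at (312,298). My estimate already matches to within 2 px.

```bash
python3 - <<'E'
from h import *
look('wrist','w2'); o=env.observe(); print(o['eef_pos'],o['tool_rot'])
im=np.load('pics/w2.npz')['im']
cv2.imwrite('pics/w2c.png',cv2.resize(im[160:220,270:360],None,fx=6,fy=6))
for f in('w1','w2'):print(pt(f,312,190,.077),tool(pt(f,312,190,.058)))
print(tool([.560,.2455,.058]))
E
```

```text
[0.56118726 0.24791769 0.18596476] [ 0.00318868  0.78568817 -0.61861237 -0.00163692]
[0.56100148 0.24488356 0.077     ] [-2.11056571e-01 -1.38837844e-03  1.27965055e+01]
[0.56179237 0.24868673 0.077     ] [-0.56148556 -0.15580848 12.79493785]
[ 0.18959489  0.08209784 12.79764294]
```

View pics/w2c.png

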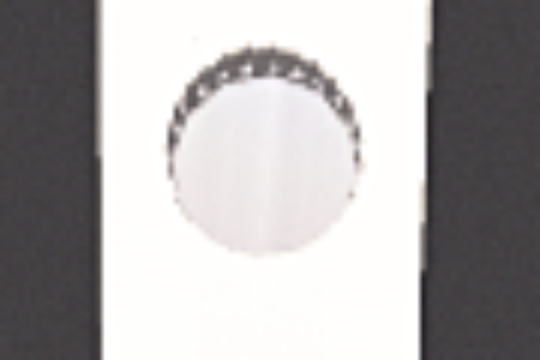

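The crop shows the head's top disc centred at full-frame pixel (314.4,187.7).

```bash
python3 - <<'E'
from h import *
print(pt('w2',314.4,187.7,.077)); o=env.observe(); print(o['eef_pos'])
p=pt('w2',314.4,187.7,.077); p[2]=.058; print(tool(p))
E
```

```text
[0.56046362 0.24651912 0.077     ]
[0.56118726 0.24791769 0.18596476]
[ 0.101406    0.01312028 12.79703654]
```

play_rows(steps=[{"slide": [-0.14, -0.08, 3], "rot": [0, 0, 0], "gripper": 1}, {"slide": [-0.14, -0.08, 6], "rot": [0, 0, 0], "gripper": 1}, {"slide": [-0.14, -0.08, 9], "rot": [0, 0, 0], "gripper": 1}, {"slide": [-0.14, -0.08, 11], "rot": [0, 0, 0], "gripper": 1}, {"slide": [-0.14, -0.08, 12], "rot": [0, 0, 0], "gripper": 1}])

```text
clock: 2.28
eef_pos: [0.5599, 0.2441, 0.0676]
tool_rot: [0.003, 0.784, -0.621, -0.001]
contact_force: [-0.8, 0.5, -0.1]
opening: 0.0854
gripper_force: 0.0
```

play_rows(steps=[{"slide": [0, 0, 0.5], "rot": [0, 0, 0], "gripper": 1}, {"slide": [0, 0, 1], "rot": [0, 0, 0], "gripper": 1}, {"slide": [0, 0, 1.1], "rot": [0, 0, 0], "gripper": 1}, {"slide": [0, 0, 1.1], "rot": [0, 0, 0], "gripper": 1}, {"slide": [0, 0, 1.1], "rot": [0, 0, 0], "gripper": 1}])

```text
clock: 2.7
eef_pos: [0.5627, 0.2458, 0.0616]
tool_rot: [-0.001, 0.784, -0.621, 0.0]
contact_force: [0.1, 0.8, 0.6]
opening: 0.0855
gripper_force: 0.0
```

play_rows(steps=[{"slide": [0, 0.2, 0.2], "rot": [0, 0, 0], "gripper": 1}, {"slide": [0, 0.2, 0.2], "rot": [0, 0, 0], "gripper": 0.15}, {"slide": [0, 0.2, 0.2], "rot": [0, 0, 0], "gripper": 0.15}, {"slide": [0, 0.2, 0.2], "rot": [0, 0, 0], "gripper": 0.15}, {"slide": [0, 0.2, 0.2], "rot": [0, 0, 0], "gripper": 0.15}], force=40)

```text
clock: 3.12
eef_pos: [0.5601, 0.245, 0.0585]
tool_rot: [-0.0, 0.784, -0.621, 0.0]
contact_force: [0.4, 0.8, 0.4]
opening: 0.039
gripper_force: 0.0
```

play_rows(steps=[{"slide": [0, 0, 0], "rot": [0, 0, 0], "gripper": 0.15}, {"slide": [0, 0, 0], "rot": [0, 0, 0], "gripper": 0.15}, {"slide": [0, 0, 0], "rot": [0, 0, 0], "gripper": 0.15}, {"slide": [0, 0, 0], "rot": [0, 0, 0], "gripper": 0.15}, {"slide": [0, 0, 0], "rot": [0, 0, 0], "gripper": 0.15}])

```text
clock: 3.53
eef_pos: [0.5602, 0.245, 0.0586]
tool_rot: [-0.0, 0.784, -0.621, 0.0]
contact_force: [0.1, 0.1, 2.4]
opening: 0.0215
gripper_force: 39.2
```

play_rows(steps=[{"slide": [0, 0, -2], "rot": [0, 0, 0], "gripper": 0.15}, {"slide": [0, 0, -5], "rot": [0, 0, 0], "gripper": 0.15}, {"slide": [0, 0, -9], "rot": [0, 0, 0], "gripper": 0.15}, {"slide": [0, 0, -13], "rot": [0, 0, 0], "gripper": 0.15}, {"slide": [0, 0, -16], "rot": [0, 0, 0], "gripper": 0.15}])

```text
clock: 3.95
eef_pos: [0.5604, 0.2449, 0.2216]
tool_rot: [-0.001, 0.784, -0.621, 0.001]
contact_force: [1.4, 0.2, 0.2]
opening: 0.0214
gripper_force: 40.8
```

play_rows(steps=[{"slide": [0, 0, 0], "rot": [0, 0, 6.7], "gripper": 0.15}, {"slide": [0, 0, 0], "rot": [0, 0, 13.4], "gripper": 0.15}, {"slide": [0, 0, 0], "rot": [0, 0, 20], "gripper": 0.15}, {"slide": [0, 0, 0], "rot": [0, 0, 26.7], "gripper": 0.15}, {"slide": [0, 0, 0], "rot": [0, 0, 33.3], "gripper": 0.15}])

```text
clock: 4.37
eef_pos: [0.5596, 0.2449, 0.2177]
tool_rot: [-0.001, -0.571, 0.821, 0.0]
contact_force: [0.4, -1.1, -0.9]
opening: 0.0211
gripper_force: 40.8
```

```bash
python3 - <<'E'
from h import *
o=env.observe(); print(o['eef_pos'],o['tool_rot'],o['opening'],o['gripper_force'],o['joint_positions'])
print(tool([.436,-.047,.2185]))
E
```

```text
[0.55963868 0.24487006 0.21769532] [-6.15371097e-04 -5.70848198e-01  8.21055357e-01  2.38448848e-04] 0.021141129085610538 40.84060549736023 [ 6.67643453e-01  3.81890358e-01  2.53016438e-01 -5.54478426e-04
 -1.44312230e+00 -1.02329146e+00]
[31.66573822  1.42512442 -0.055531  ]
```

play_rows(steps=[{"slide": [3.2, 0.14, 0], "rot": [0, 0, 7], "gripper": 0.15}, {"slide": [6.4, 0.29, 0], "rot": [0, 0, 14], "gripper": 0.15}, {"slide": [9.6, 0.43, 0], "rot": [0, 0, 21], "gripper": 0.15}, {"slide": [12.8, 0.58, 0], "rot": [0, 0, 28], "gripper": 0.15}, {"slide": [16, 0.72, 0], "rot": [0, 0, 35], "gripper": 0.15}])

```text
clock: 4.78
eef_pos: [0.4972, 0.0958, 0.2178]
tool_rot: [-0.001, -0.298, 0.955, 0.0]
contact_force: [0.9, 0.5, -0.9]
opening: 0.0214
gripper_force: 40.8
```

play_rows(steps=[{"slide": [2.66, -1.66, 0], "rot": [0, 0, 7], "gripper": 0.15}, {"slide": [5.32, -3.32, 0], "rot": [0, 0, 14], "gripper": 0.15}, {"slide": [7.98, -4.98, 0], "rot": [0, 0, 21], "gripper": 0.15}, {"slide": [10.64, -6.64, 0], "rot": [0, 0, 28], "gripper": 0.15}, {"slide": [13.3, -8.3, 0], "rot": [0, 0, 35], "gripper": 0.15}])

```text
clock: 5.2
eef_pos: [0.4357, -0.0483, 0.218]
tool_rot: [-0.0, 0.003, 1.0, 0.0]
contact_force: [0.4, -0.4, -0.6]
opening: 0.0212
gripper_force: 40.8
```

play_rows(steps=[{"slide": [0, 0, 0], "rot": [0, 0, 0], "gripper": 0.15}, {"slide": [0, 0, 0], "rot": [0, 0, 0], "gripper": 0.15}, {"slide": [0, 0, 0], "rot": [0, 0, 0], "gripper": 0.15}, {"slide": [0, 0, 0], "rot": [0, 0, 0], "gripper": 0.15}, {"slide": [0, 0, 0], "rot": [0, 0, 0], "gripper": 0.15}])

```text
clock: 5.62
eef_pos: [0.4373, -0.0464, 0.2181]
tool_rot: [-0.0, -0.0, 1.0, 0.0]
contact_force: [-0.1, 0.5, -0.7]
opening: 0.0214
gripper_force: 40.8
```

```bash
python3 - <<'E'
from h import *
look('wrist','w3'); o=env.observe(); print(o['eef_pos'],o['tool_rot'],o['opening'],o['gripper_force'],o['joint_positions'])
print(tool([.436,-.047,.2185]))
E
```

```text
[ 0.4372237  -0.04641754  0.2180855 ] [-2.60172666e-04 -4.05517686e-04  9.99999884e-01  5.50738545e-06] 0.02141057313117211 40.80272018909454 [ 2.52922038e-01  4.01991108e-02 -1.81861330e-01 -1.44193973e-04
 -1.34923698e+00 -1.82287561e+00]
[ 0.12243919 -0.05814629 -0.0413865 ]
```

View pics/w3.png

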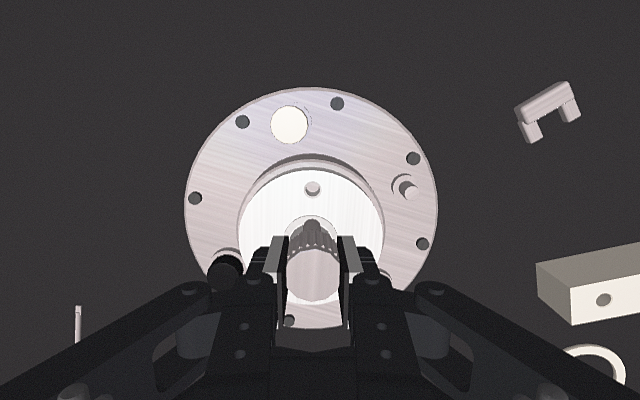

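The hole mouth is at about (312,188) and the held pin's tip at about (312,223). Refining with a crop.

```bash
python3 - <<'E'
from h import *
im=np.load('pics/w3.npz')['im']
cv2.imwrite('pics/w3c.png',cv2.resize(im[165:255,262:362],None,fx=6,fy=6,interpolation=cv2.INTER_CUBIC))
print(pt('w3',312,188,.094),pt('w3',312,223,.1765))
E
```

```text
[ 0.43584493 -0.04659009  0.094     ] [ 0.43601807 -0.04652913  0.1765    ]
```

View pics/w3c.png

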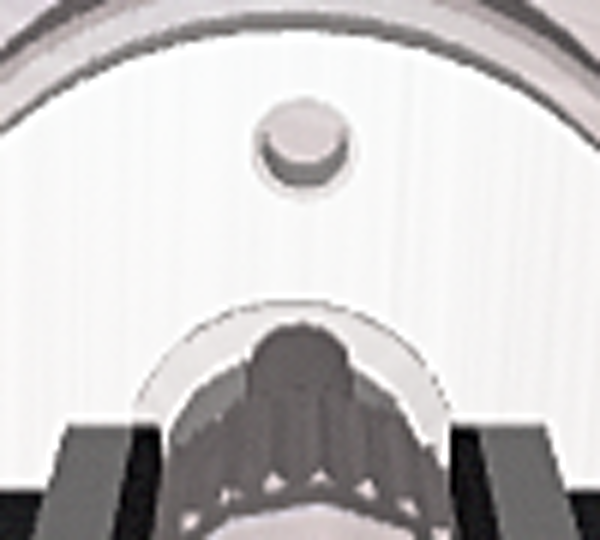

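```bash
python3 - <<'E'
from h import *
from scipy.optimize import brentq
a=np.load('pics/w3.npz'); h=pt('w3',312.7,189.5,.094); print('hole',h)
t=np.linspace(0,2*np.pi,60)
def row(x):
    m=[]
    for r,z in((.003,.1766),(.005,.1801)):
        P=np.c_[x+r*np.cos(t),-.0465+r*np.sin(t),0*t+z,0*t+1]@a['T'].T; q=P[:,:3]@a['m'].T; m.append((q[:,1]/q[:,2]).min())
    return min(m)
x=brentq(lambda x:row(x)-218.7,.40,.47); print('pin x',x, 'y',pt('w3',312.2,222,.178)); print(env.observe()['eef_pos'])
E
```

```text
hole [ 0.4370821  -0.04602836  0.094     ]
pin x 0.4371945039981473 y [ 0.43488513 -0.04641599  0.178     ]
[ 0.4372237  -0.04641754  0.2180855 ]
```

play_rows(steps=[{"slide": [0, 0.03, 2.5], "rot": [0, 0, 0], "gripper": 0.15}, {"slide": [0, 0.03, 5], "rot": [0, 0, 0], "gripper": 0.15}, {"slide": [0, 0.03, 7], "rot": [0, 0, 0], "gripper": 0.15}, {"slide": [0, 0.03, 7.8], "rot": [0, 0, 0], "gripper": 0.15}, {"slide": [0, 0.03, 7.8], "rot": [0, 0, 0], "gripper": 0.15}])

```text
clock: 6.08
eef_pos: [0.4358, -0.0466, 0.1386]
tool_rot: [-0.002, 0.0, 1.0, -0.0]
contact_force: [-0.7, -0.7, 0.3]
opening: 0.0215
gripper_force: 40.8
```

play_rows(steps=[{"slide": [0, 0, 0.1], "rot": [0, 0, 0], "gripper": 0.15}, {"slide": [0, 0, 0.3], "rot": [0, 0, 0], "gripper": 0.15}, {"slide": [0, 0, 0.5], "rot": [0, 0, 0], "gripper": 0.15}, {"slide": [0, 0, 0.7], "rot": [0, 0, 0], "gripper": 0.15}, {"slide": [0, 0, 0.7], "rot": [0, 0, 0], "gripper": 0.15}])

```text
clock: 6.5
eef_pos: [0.437, -0.0468, 0.1334]
tool_rot: [0.0, 0.0, 1.0, 0.0]
contact_force: [0.7, -0.4, -1.2]
opening: 0.0213
gripper_force: 40.8
```

play_rows(steps=[{"slide": [0, 0.05, 0.1], "rot": [0, 0, 0], "gripper": 0.15}, {"slide": [0, 0.05, 0.25], "rot": [0, 0, 0], "gripper": 0.15}, {"slide": [0, 0.05, 0.4], "rot": [0, 0, 0], "gripper": 0.15}, {"slide": [0, 0.05, 0.5], "rot": [0, 0, 0], "gripper": 0.15}, {"slide": [0, 0.05, 0.5], "rot": [0, 0, 0], "gripper": 0.15}])

```text
clock: 6.92
eef_pos: [0.4369, -0.0463, 0.1281]
tool_rot: [-0.0, 0.0, 1.0, 0.0]
contact_force: [0.1, 0.4, -0.4]
opening: 0.0213
gripper_force: 40.8
```

play_rows(steps=[{"slide": [0, 0, 0.1], "rot": [0, 0, 0], "gripper": 0.15}, {"slide": [0, 0, 0.2], "rot": [0, 0, 0], "gripper": 0.15}, {"slide": [0, 0, 0.3], "rot": [0, 0, 0], "gripper": 0.15}, {"slide": [0, 0, 0.4], "rot": [0, 0, 0], "gripper": 0.15}, {"slide": [0, 0, 0.4], "rot": [0, 0, 0], "gripper": 0.15}])

```text
clock: 7.33
eef_pos: [0.4369, -0.0463, 0.1241]
tool_rot: [-0.0, 0.0, 1.0, 0.0]
contact_force: [-0.0, 0.2, -0.1]
opening: 0.0212
gripper_force: 40.8
```

play_rows(steps=[{"slide": [0, 0, 0], "rot": [0, 0, 0], "gripper": 0.6}, {"slide": [0, 0, 0], "rot": [0, 0, 0], "gripper": 0.6}, {"slide": [0, 0, 0], "rot": [0, 0, 0], "gripper": 0.8}, {"slide": [0, 0, 0], "rot": [0, 0, 0], "gripper": 0.8}, {"slide": [0, 0, 0], "rot": [0, 0, 0], "gripper": 0.8}])

```text
clock: 7.75
eef_pos: [0.4371, -0.0463, 0.1244]
tool_rot: [0.0, 0.0, 1.0, 0.0]
contact_force: [-0.2, 0.0, 0.0]
opening: 0.0686
gripper_force: 0.0
```

play_rows(steps=[{"slide": [0, 0, -1.5], "rot": [0, 0, 0], "gripper": 0.8}, {"slide": [0, 0, -4], "rot": [0, 0, 0], "gripper": 0.8}, {"slide": [0, 0, -7], "rot": [0, 0, 0], "gripper": 0.8}, {"slide": [-2.2, 0, -8], "rot": [0, 0, 0], "gripper": 0.8}, {"slide": [-4.4, 0, -8], "rot": [0, 0, 0], "gripper": 0.8}])

```text
clock: 8.17
eef_pos: [0.4831, -0.0464, 0.2085]
tool_rot: [0.004, 0.0, 1.0, 0.0]
contact_force: [0.9, 0.3, 0.7]
opening: 0.0683
gripper_force: 0.0
```

play_rows(steps=[{"slide": [0, 0, 0], "rot": [0, 0, 0], "gripper": 0.8}, {"slide": [0, 0, 0], "rot": [0, 0, 0], "gripper": 0.8}, {"slide": [0, 0, 0], "rot": [0, 0, 0], "gripper": 0.8}, {"slide": [0, 0, 0], "rot": [0, 0, 0], "gripper": 0.8}])

```text
clock: 8.5
eef_pos: [0.4802, -0.0465, 0.2041]
tool_rot: [-0.0, 0.0, 1.0, -0.0]
contact_force: [-0.0, 0.0, 0.7]
opening: 0.0688
gripper_force: 0.0
```

```bash
python3 - <<'E'
from h import *
look('wrist','w4'); o=env.observe(); print(o['eef_pos'],o['tool_rot'],o['opening'],o['gripper_force'],o['joint_positions'])
c=np.load('pics/w4.npz')
for n,p in [('neck',(.481,-.0465,.156)),('pinhi',(.437,-.046,.138))]:
    q=c['T']@np.r_[p,1]; q=c['m']@q[:3]; print(n,q[:2]/q[2])
E
```

```text
[ 0.48029235 -0.04642724  0.20422537] [-2.19149301e-04  3.32845916e-04  9.99999920e-01 -3.64956539e-05] 0.06832250926571959 0.0 [ 2.29319877e-01  1.32318384e-01 -1.14744890e-01 -2.95944988e-05
 -1.32417646e+00 -1.80077466e+00]
neck [312.15635986 222.50121407]
pinhi [312.93168476 143.8784354 ]
```

View pics/w4.png

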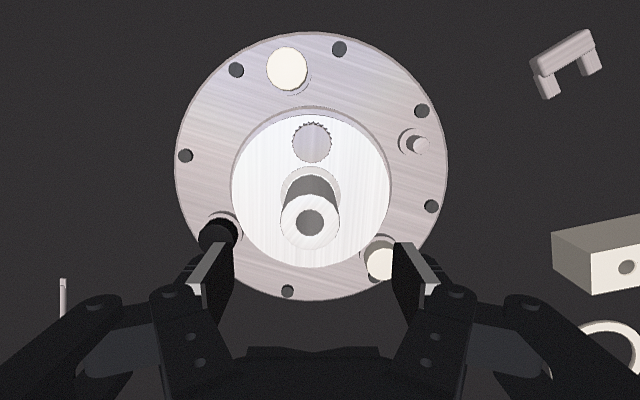

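play_rows(steps=[{"slide": [-0.07, -0.07, 2], "rot": [0, 0, 0], "gripper": 0.8}, {"slide": [-0.07, -0.07, 4.5], "rot": [0, 0, 0], "gripper": 0.8}, {"slide": [-0.07, -0.07, 6.5], "rot": [0, 0, 0], "gripper": 0.8}, {"slide": [-0.07, -0.07, 7.9], "rot": [0, 0, 0], "gripper": 0.8}, {"slide": [-0.07, -0.07, 7.9], "rot": [0, 0, 0], "gripper": 0.8}])

```text
clock: 8.97
eef_pos: [0.479, -0.0472, 0.1224]
tool_rot: [-0.003, 0.001, 1.0, -0.0]
contact_force: [-0.4, -0.6, 1.0]
opening: 0.0684
gripper_force: 0.0
```

play_rows(steps=[{"slide": [0, 0, 0], "rot": [0, 0, 0], "gripper": 0.3}, {"slide": [0, 0, 0], "rot": [0, 0, 0], "gripper": 0.3}, {"slide": [0, 0, 0], "rot": [0, 0, 0], "gripper": 0.3}, {"slide": [0, 0, 0], "rot": [0, 0, 0], "gripper": 0.3}, {"slide": [0, 0, 0], "rot": [0, 0, 0], "gripper": 0.3}], force=110)

```text
clock: 9.38
eef_pos: [0.4825, -0.0482, 0.1275]
tool_rot: [0.001, 0.001, 1.0, -0.001]
contact_force: [-2.3, -4.5, 6.5]
opening: 0.0327
gripper_force: 109.3
```

```bash
cat >> h.py <<'E'
def pin(f,c0=(.481,-.0473)):
    look('wrist',f); a=np.load('pics/'+f+'.npz'); d=a['d']
    v,u=np.mgrid[0:400,0:640]; r=np.stack([u,v,0*u+1],-1)@np.linalg.inv(a['m']).T*d[...,None]
    T=np.linalg.inv(a['T']); P=r@T[:3,:3].T+T[:3,3]
    rad=np.hypot(P[...,0]-c0[0],P[...,1]-c0[1])
    o=env.observe(); q=o['tool_rot']; yaw=np.degrees(2*np.arctan2(q[2],q[1]))%360
    for lo,hi,n in((.107,.128,'HOME'),(.130,.146,'UP')):
        m=(rad>.026)&(rad<.064)&(P[...,2]>lo)&(P[...,2]<hi)&(d>0)&(v<240)
        k,l,s,_=cv2.connectedComponentsWithStats(m.astype(np.uint8))
        if k>1:
            i=1+s[1:,4].argmax(); X=P[l==i]; g=X.mean(0)
            print(n,s[i,4],g.round(4),'top z',np.median(X[:,2]).round(4),'bearing',np.degrees(np.arctan2(g[1]-c0[1],g[0]-c0[0]))%360)
    print('toolx yaw',yaw,o['eef_pos'].round(4),'op',o['opening'],o['gripper_force'],'tq',o['wrist_torque'].round(2),o['contact_force'].round(1),'q6',o['joint_positions'][5],'t',o['clock'])
E
python3 -c "
from h import *
pin('p0')"
```

```text
HOME 26 [ 0.4249 -0.046   0.1233] top z 0.1233 bearing 178.6500791738036
UP 2998 [ 0.4361 -0.0468  0.1382] top z 0.1384 bearing 179.41084308150607
toolx yaw 179.926304689635 [ 0.4825 -0.0482  0.1275] op 0.032844610122285 109.33121788082644 tq [-1.48  0.62 -0.42] [-1.6 -4.7  6.5] q6 -1.7995291301191512 t 9.4333
```

play_rows(steps=[{"slide": [0, 0, 0], "rot": [0, 0, -2], "gripper": 0.3}, {"slide": [0, 0, 0], "rot": [0, 0, -4], "gripper": 0.3}, {"slide": [0, 0, 0], "rot": [0, 0, -6], "gripper": 0.3}, {"slide": [0, 0, 0], "rot": [0, 0, -8], "gripper": 0.3}, {"slide": [0, 0, 0], "rot": [0, 0, -8], "gripper": 0.3}])

```text
clock: 9.85
eef_pos: [0.4825, -0.0482, 0.1274]
tool_rot: [0.001, -0.07, 0.998, -0.001]
contact_force: [-2.0, -4.9, 6.5]
opening: 0.0332
gripper_force: 109.2
```

```bash
python3 -c "
from h import *
pin('p1')"
```

```text
HOME 150 [ 0.4301 -0.0524  0.1239] top z 0.124 bearing 185.6787314547126
UP 3038 [ 0.4382 -0.0603  0.1375] top z 0.1378 bearing 196.93537775342958
toolx yaw 187.95700529045195 [ 0.4825 -0.0482  0.1275] op 0.032917303459673516 109.24378883675672 tq [-1.46  0.72 -0.21] [-2.  -4.3  6.3] q6 -1.6592797170490048 t 9.9
```

```bash
python3 - <<'E'
from h import *
a=[np.load(f'pics/{f}.npz')['im'][60:300,180:460] for f in('p0','p1')]
cv2.imwrite('pics/cmp.png',cv2.resize(np.hstack(a),None,fx=1.4,fy=1.4))
E
```

```text
(no output)
```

View pics/cmp.png

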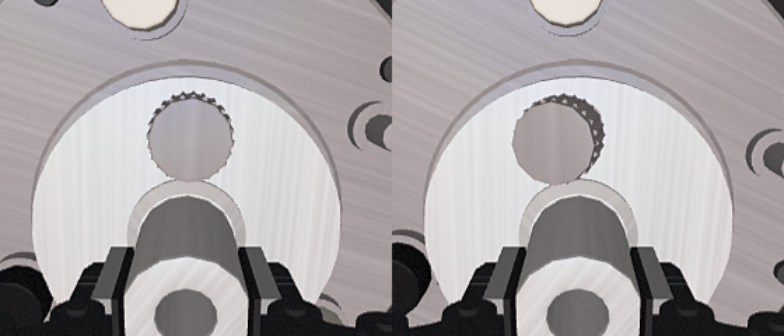

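The pin head now leans in the turning direction because its tip drags on the boss. That is within its play. Continuing in 3° steps with a height check after each.

play_rows(steps=[{"slide": [0, 0, 0], "rot": [0, 0, -0.8], "gripper": 0.3}, {"slide": [0, 0, 0], "rot": [0, 0, -1.6], "gripper": 0.3}, {"slide": [0, 0, 0], "rot": [0, 0, -2.4], "gripper": 0.3}, {"slide": [0, 0, 0], "rot": [0, 0, -3], "gripper": 0.3}, {"slide": [0, 0, 0], "rot": [0, 0, -3], "gripper": 0.3}])

```text
clock: 10.32
eef_pos: [0.4825, -0.0482, 0.1275]
tool_rot: [0.001, -0.095, 0.995, -0.001]
contact_force: [-1.7, -5.2, 5.4]
opening: 0.033
gripper_force: 109.4
```

```bash
python3 -c "
from h import *
pin('p2')"
```

```text
HOME 149 [ 0.4302 -0.0551  0.1239] top z 0.1242 bearing 188.76144349300986
UP 3049 [ 0.439  -0.0624  0.1375] top z 0.1377 bearing 199.75088054153807
toolx yaw 190.9124050763356 [ 0.4825 -0.0482  0.1275] op 0.032894953369524 109.35777775361203 tq [-1.4   0.65 -0.56] [-1.8 -5.5  5.5] q6 -1.6076039627310708 t 10.3667
```

play_rows(steps=[{"slide": [0, 0, 0], "rot": [0, 0, -0.8], "gripper": 0.3}, {"slide": [0, 0, 0], "rot": [0, 0, -1.6], "gripper": 0.3}, {"slide": [0, 0, 0], "rot": [0, 0, -2.4], "gripper": 0.3}, {"slide": [0, 0, 0], "rot": [0, 0, -3], "gripper": 0.3}, {"slide": [0, 0, 0], "rot": [0, 0, -3], "gripper": 0.3}])

```text
clock: 10.78
eef_pos: [0.4825, -0.0482, 0.1275]
tool_rot: [0.001, -0.121, 0.993, -0.001]
contact_force: [-2.3, -4.1, 6.2]
opening: 0.0327
gripper_force: 109.4
```

```bash
python3 -c "
from h import *
pin('p3')"
```

```text
HOME 146 [ 0.4307 -0.0577  0.1241] top z 0.1241 bearing 191.63018788100814
UP 3046 [ 0.4398 -0.0646  0.1375] top z 0.1378 bearing 202.72923038181378
toolx yaw 193.90960255248785 [ 0.4825 -0.0482  0.1275] op 0.03274370317049379 109.36168584041297 tq [-1.44  0.67 -0.55] [-1.5 -4.2  6.3] q6 -1.5552448315564293 t 10.8333
```

play_rows(steps=[{"slide": [0, 0, 0], "rot": [0, 0, -0.8], "gripper": 0.3}, {"slide": [0, 0, 0], "rot": [0, 0, -1.6], "gripper": 0.3}, {"slide": [0, 0, 0], "rot": [0, 0, -2.4], "gripper": 0.3}, {"slide": [0, 0, 0], "rot": [0, 0, -3], "gripper": 0.3}, {"slide": [0, 0, 0], "rot": [0, 0, -3], "gripper": 0.3}])

```text
clock: 11.25
eef_pos: [0.4825, -0.0482, 0.1275]
tool_rot: [0.001, -0.147, 0.989, -0.001]
contact_force: [-2.2, -5.3, 6.0]
opening: 0.033
gripper_force: 109.4
```

```bash
python3 -c "
from h import *
pin('p4')"
```

```text
HOME 147 [ 0.4314 -0.0603  0.124 ] top z 0.1244 bearing 194.64115720386584
UP 3060 [ 0.4407 -0.0667  0.1375] top z 0.1378 bearing 205.73031675856942
toolx yaw 196.91125410186814 [ 0.4825 -0.0482  0.1275] op 0.03267630745534953 109.36546362005174 tq [-1.41  0.67 -0.61] [-1.  -4.9  6.5] q6 -1.5028924959785679 t 11.3
```

play_rows(steps=[{"slide": [0, 0, 0], "rot": [0, 0, -0.8], "gripper": 0.3}, {"slide": [0, 0, 0], "rot": [0, 0, -1.6], "gripper": 0.3}, {"slide": [0, 0, 0], "rot": [0, 0, -2.4], "gripper": 0.3}, {"slide": [0, 0, 0], "rot": [0, 0, -3], "gripper": 0.3}, {"slide": [0, 0, 0], "rot": [0, 0, -3], "gripper": 0.3}])

```text
clock: 11.72
eef_pos: [0.4825, -0.0482, 0.1275]
tool_rot: [0.001, -0.173, 0.985, -0.001]
contact_force: [-2.1, -4.6, 6.8]
opening: 0.033
gripper_force: 109.4
```

```bash
python3 -c "
from h import *
pin('p5')"
```

```text
HOME 144 [ 0.4319 -0.063   0.1239] top z 0.1242 bearing 197.7966280860204
UP 3057 [ 0.4417 -0.0688  0.1375] top z 0.1378 bearing 208.72333836503634
toolx yaw 199.91037986947526 [ 0.4825 -0.0482  0.1275] op 0.03282403289186238 109.36742465011775 tq [-1.45  0.65 -0.5 ] [-1.3 -5.   6.6] q6 -1.4505306833516685 t 11.7667
```

play_rows(steps=[{"slide": [0, 0, 0], "rot": [0, 0, -0.8], "gripper": 0.3}, {"slide": [0, 0, 0], "rot": [0, 0, -1.6], "gripper": 0.3}, {"slide": [0, 0, 0], "rot": [0, 0, -2.4], "gripper": 0.3}, {"slide": [0, 0, 0], "rot": [0, 0, -3], "gripper": 0.3}, {"slide": [0, 0, 0], "rot": [0, 0, -3], "gripper": 0.3}])

```text
clock: 12.18
eef_pos: [0.4825, -0.0482, 0.1274]
tool_rot: [0.001, -0.199, 0.98, -0.001]
contact_force: [-1.5, -6.0, 6.3]
opening: 0.0327
gripper_force: 109.4
```

```bash
python3 -c "
from h import *
pin('p6')"
```

```text
HOME 148 [ 0.4329 -0.0654  0.124 ] top z 0.1239 bearing 200.62832092642623
UP 3046 [ 0.4428 -0.0709  0.1375] top z 0.1378 bearing 211.71579314927877
toolx yaw 202.91059463244687 [ 0.4825 -0.0482  0.1275] op 0.032813416280411005 109.37054441892542 tq [-1.41  0.62 -0.57] [-2.5 -4.1  7.3] q6 -1.398159586178432 t 12.2333
```

play_rows(steps=[{"slide": [0, 0, 0], "rot": [0, 0, -0.8], "gripper": 0.3}, {"slide": [0, 0, 0], "rot": [0, 0, -1.6], "gripper": 0.3}, {"slide": [0, 0, 0], "rot": [0, 0, -2.4], "gripper": 0.3}, {"slide": [0, 0, 0], "rot": [0, 0, -3], "gripper": 0.3}, {"slide": [0, 0, 0], "rot": [0, 0, -3], "gripper": 0.3}])

```text
clock: 12.65
eef_pos: [0.4825, -0.0482, 0.1275]
tool_rot: [0.001, -0.224, 0.975, -0.001]
contact_force: [-1.9, -5.6, 7.2]
opening: 0.0329
gripper_force: 109.4
```

```bash
python3 -c "
from h import *
pin('p7')"
```

```text
HOME 148 [ 0.4338 -0.068   0.124 ] top z 0.124 bearing 203.64140057159702
UP 3049 [ 0.4441 -0.0728  0.1375] top z 0.1378 bearing 214.68358276476457
toolx yaw 205.9113049286539 [ 0.4825 -0.0482  0.1275] op 0.032818169716127006 109.37388009158894 tq [-1.34  0.64 -0.57] [-1.5 -4.6  6.4] q6 -1.3457888609740827 t 12.7
```

play_rows(steps=[{"slide": [0, 0, 0], "rot": [0, 0, -0.8], "gripper": 0.3}, {"slide": [0, 0, 0], "rot": [0, 0, -1.6], "gripper": 0.3}, {"slide": [0, 0, 0], "rot": [0, 0, -2.4], "gripper": 0.3}, {"slide": [0, 0, 0], "rot": [0, 0, -3], "gripper": 0.3}, {"slide": [0, 0, 0], "rot": [0, 0, -3], "gripper": 0.3}])

```text
clock: 13.12
eef_pos: [0.4825, -0.0482, 0.1275]
tool_rot: [0.001, -0.25, 0.968, -0.001]
contact_force: [-0.8, -5.2, 5.9]
opening: 0.0328
gripper_force: 109.4
```

```bash
python3 -c "
from h import *
pin('p8')"
```

```text
HOME 153 [ 0.4349 -0.0705  0.124 ] top z 0.1242 bearing 206.69397954044229
UP 3046 [ 0.4454 -0.0748  0.1375] top z 0.1377 bearing 217.67092090713828
toolx yaw 208.90814360374895 [ 0.4825 -0.0482  0.1275] op 0.0327577279882505 109.37666886602528 tq [-1.4   0.67 -0.58] [-1.7 -5.4  7.2] q6 -1.2934732096074815 t 13.1667
```

play_rows(steps=[{"slide": [0, 0, 0], "rot": [0, 0, -0.8], "gripper": 0.3}, {"slide": [0, 0, 0], "rot": [0, 0, -1.6], "gripper": 0.3}, {"slide": [0, 0, 0], "rot": [0, 0, -2.4], "gripper": 0.3}, {"slide": [0, 0, 0], "rot": [0, 0, -3], "gripper": 0.3}, {"slide": [0, 0, 0], "rot": [0, 0, -3], "gripper": 0.3}])

```text
clock: 13.58
eef_pos: [0.4825, -0.0482, 0.1275]
tool_rot: [0.001, -0.275, 0.961, -0.001]
contact_force: [-2.4, -4.6, 5.5]
opening: 0.0327
gripper_force: 109.4
```

```bash
python3 -c "
from h import *
pin('p9')"
```

```text
HOME 152 [ 0.4362 -0.0727  0.1241] top z 0.1241 bearing 209.52394628158862
UP 3054 [ 0.4468 -0.0766  0.1375] top z 0.1377 bearing 220.61811415216889
toolx yaw 211.90834683799113 [ 0.4825 -0.0482  0.1275] op 0.03293868996134244 109.37924463534728 tq [-1.41  0.68 -0.56] [-2.2 -5.1  5.8] q6 -1.2411077229645329 t 13.6333
```

play_rows(steps=[{"slide": [0, 0, 0], "rot": [0, 0, -0.8], "gripper": 0.3}, {"slide": [0, 0, 0], "rot": [0, 0, -1.6], "gripper": 0.3}, {"slide": [0, 0, 0], "rot": [0, 0, -2.4], "gripper": 0.3}, {"slide": [0, 0, 0], "rot": [0, 0, -3], "gripper": 0.3}, {"slide": [0, 0, 0], "rot": [0, 0, -3], "gripper": 0.3}])

```text
clock: 14.05
eef_pos: [0.4824, -0.0482, 0.1275]
tool_rot: [0.001, -0.3, 0.954, -0.001]
contact_force: [-2.2, -5.4, 5.5]
opening: 0.0329
gripper_force: 109.4
```

```bash
python3 -c "
from h import *
pin('p10')"
```

```text
HOME 150 [ 0.4373 -0.0749  0.1238] top z 0.1239 bearing 212.28110618385054
UP 3032 [ 0.4482 -0.0784  0.1375] top z 0.1377 bearing 223.44502352028238
toolx yaw 214.90990271323855 [ 0.4825 -0.0482  0.1275] op 0.03307651650785673 109.38049012678675 tq [-1.38  0.72 -0.52] [-0.8 -5.   6.4] q6 -1.1887212271260466 t 14.1
```

play_rows(steps=[{"slide": [0, 0, 0], "rot": [0, 0, -0.8], "gripper": 0.3}, {"slide": [0, 0, 0], "rot": [0, 0, -1.6], "gripper": 0.3}, {"slide": [0, 0, 0], "rot": [0, 0, -2.4], "gripper": 0.3}, {"slide": [0, 0, 0], "rot": [0, 0, -3], "gripper": 0.3}, {"slide": [0, 0, 0], "rot": [0, 0, -3], "gripper": 0.3}])

```text
clock: 14.52
eef_pos: [0.4825, -0.0482, 0.1275]
tool_rot: [0.001, -0.325, 0.946, -0.001]
contact_force: [-2.0, -5.2, 6.3]
opening: 0.0331
gripper_force: 109.4
```

```bash
python3 -c "
from h import *
pin('p11')"
```

```text
HOME 122 [ 0.4381 -0.0763  0.1239] top z 0.124 bearing 214.01642315023517
UP 3016 [ 0.4492 -0.0802  0.1373] top z 0.1375 bearing 225.98036010121066
toolx yaw 217.91058590247704 [ 0.4824 -0.0482  0.1275] op 0.03296073099016546 109.38211905187927 tq [-1.31  0.73 -0.55] [-0.8 -4.   6.5] q6 -1.1363372880928577 t 14.5667
```

The head is slightly lower and its lead is shrinking, so the tip may be reaching a hole edge. Taking smaller steps.

play_rows(steps=[{"slide": [0, 0, 0], "rot": [0, 0, -0.4], "gripper": 0.3}, {"slide": [0, 0, 0], "rot": [0, 0, -0.8], "gripper": 0.3}, {"slide": [0, 0, 0], "rot": [0, 0, -1.2], "gripper": 0.3}, {"slide": [0, 0, 0], "rot": [0, 0, -1.5], "gripper": 0.3}, {"slide": [0, 0, 0], "rot": [0, 0, -1.5], "gripper": 0.3}])

```text
clock: 14.98
eef_pos: [0.4824, -0.0482, 0.1275]
tool_rot: [0.001, -0.337, 0.941, -0.001]
contact_force: [-1.8, -4.4, 6.9]
opening: 0.033
gripper_force: 109.4
```

```bash
python3 -c "
from h import *
pin('p12')"
```

```text
HOME 126 [ 0.4387 -0.0772  0.1236] top z 0.1237 bearing 215.3095681878103
UP 3008 [ 0.4499 -0.0809  0.1371] top z 0.1373 bearing 227.29304470227862
toolx yaw 219.4020861110426 [ 0.4825 -0.0482  0.1275] op 0.03288629652665688 109.40987051697448 tq [-1.36  0.75 -0.55] [-1.2 -5.8  6.6] q6 -1.1103413983923711 t 15.0333
```

play_rows(steps=[{"slide": [0, 0, 0], "rot": [0, 0, -0.4], "gripper": 0.3}, {"slide": [0, 0, 0], "rot": [0, 0, -0.8], "gripper": 0.3}, {"slide": [0, 0, 0], "rot": [0, 0, -1.2], "gripper": 0.3}, {"slide": [0, 0, 0], "rot": [0, 0, -1.5], "gripper": 0.3}, {"slide": [0, 0, 0], "rot": [0, 0, -1.5], "gripper": 0.3}])

```text
clock: 15.45
eef_pos: [0.4824, -0.0482, 0.1275]
tool_rot: [0.001, -0.349, 0.937, -0.001]
contact_force: [-1.5, -5.1, 6.4]
opening: 0.0329
gripper_force: 109.4
```

```bash
python3 -c "
from h import *
pin('p13')"
```

```text
HOME 122 [ 0.4396 -0.0782  0.1237] top z 0.1238 bearing 216.74529345874782
UP 2982 [ 0.4508 -0.0816  0.1369] top z 0.1371 bearing 228.6010618435753
toolx yaw 220.90214221285166 [ 0.4824 -0.0482  0.1275] op 0.03330043708411008 109.41536777769215 tq [-1.39  0.73 -0.6 ] [-1.3 -4.5  7.3] q6 -1.0841516032586669 t 15.5
```

play_rows(steps=[{"slide": [0, 0, 0], "rot": [0, 0, -0.4], "gripper": 0.3}, {"slide": [0, 0, 0], "rot": [0, 0, -0.8], "gripper": 0.3}, {"slide": [0, 0, 0], "rot": [0, 0, -1.2], "gripper": 0.3}, {"slide": [0, 0, 0], "rot": [0, 0, -1.5], "gripper": 0.3}, {"slide": [0, 0, 0], "rot": [0, 0, -1.5], "gripper": 0.3}])

```text
clock: 15.92
eef_pos: [0.4824, -0.0482, 0.1275]
tool_rot: [0.001, -0.362, 0.932, -0.001]
contact_force: [-1.5, -5.4, 7.1]
opening: 0.033
gripper_force: 109.4
```

```bash
python3 -c "
from h import *
pin('p14')"
```

```text
HOME 75 [ 0.4398 -0.0849  0.1211] top z 0.1216 bearing 222.38623664377437
UP 2663 [ 0.4477 -0.0771  0.1333] top z 0.1333 bearing 221.8309417790364
toolx yaw 222.40528341662161 [ 0.4824 -0.0482  0.1275] op 0.032756878829324536 109.45426744641736 tq [-1.39  0.68 -0.61] [-1.3 -4.   6.6] q6 -1.057915065298652 t 15.9667
```

```bash
python3 -c "
from h import *
pin('p15')
pin('p15')"
```

```text
HOME 2436 [ 0.4448 -0.0747  0.1192] top z 0.1196 bearing 217.14040392026925
UP 4 [ 0.4887 -0.0724  0.1345] top z 0.1347 bearing 287.03918456348777
toolx yaw 222.40254607136202 [ 0.4824 -0.0482  0.1274] op 0.0324110101955408 109.5844279078301 tq [-1.3   0.7  -0.58] [-2.1 -4.9  6.2] q6 -1.0579346834816534 t 16.0167
HOME 2237 [ 0.4474 -0.0777  0.1162] top z 0.1164 bearing 222.11717605125799
UP 4 [ 0.4887 -0.0724  0.1345] top z 0.1349 bearing 287.0037387572251
toolx yaw 222.40469766995898 [ 0.4824 -0.0482  0.1275] op 0.03275925189767577 109.56125001772307 tq [-1.38  0.69 -0.57] [-1.8 -4.8  7.4] q6 -1.057934638834993 t 16.0667
```

The pin has dropped home: its head top is at 0.116 m, which is the flange top plus 22 mm. Releasing and retreating upwards.

play_rows(steps=[{"slide": [0, 0, 0], "rot": [0, 0, 0], "gripper": 0.6}, {"slide": [0, 0, 0], "rot": [0, 0, 0], "gripper": 0.8}, {"slide": [0, 0, 0], "rot": [0, 0, 0], "gripper": 0.8}, {"slide": [0, 0, 0], "rot": [0, 0, 0], "gripper": 0.8}, {"slide": [0, 0, 0], "rot": [0, 0, 0], "gripper": 0.8}])

```text
clock: 16.48
eef_pos: [0.4818, -0.0469, 0.1254]
tool_rot: [0.0, -0.362, 0.932, 0.0]
contact_force: [-0.1, 0.7, 0.1]
opening: 0.0683
gripper_force: 0.0
```

play_rows(steps=[{"slide": [0, 0, -1], "rot": [0, 0, 0], "gripper": 0.8}, {"slide": [0, 0, -3], "rot": [0, 0, 0], "gripper": 0.8}, {"slide": [0, 0, -6], "rot": [0, 0, 0], "gripper": 0.8}, {"slide": [0, 0, -8], "rot": [0, 0, 0], "gripper": 0.8}, {"slide": [0, 0, -8], "rot": [0, 0, 0], "gripper": 0.8}])

```text
clock: 16.9
eef_pos: [0.4842, -0.0471, 0.21]
tool_rot: [0.004, -0.362, 0.932, -0.002]
contact_force: [-0.2, -0.2, 0.3]
opening: 0.0681
gripper_force: 0.0
```

play_rows(steps=[{"slide": [0, 0, 0], "rot": [0, 0, 0], "gripper": 0.8}, {"slide": [0, 0, 0], "rot": [0, 0, 0], "gripper": 0.8}, {"slide": [0, 0, 0], "rot": [0, 0, 0], "gripper": 0.8}])

```text
clock: 17.15
eef_pos: [0.481, -0.047, 0.2042]
tool_rot: [-0.001, -0.362, 0.932, 0.0]
contact_force: [-0.9, 0.0, -0.2]
opening: 0.0679
gripper_force: 0.0
```

```bash
python3 -c "
from h import *
pin('p16')"
```

```text
HOME 1042 [ 0.4474 -0.0776  0.1162] top z 0.1164 bearing 222.03138543178028
toolx yaw 222.45568065016073 [ 0.481  -0.0471  0.2042] op 0.06863199059919571 0.0 tq [-0.01 -0.02  0.04] [0.1 0.2 0.3] q6 -1.057089226515829 t 17.2
```

View pics/p16.png

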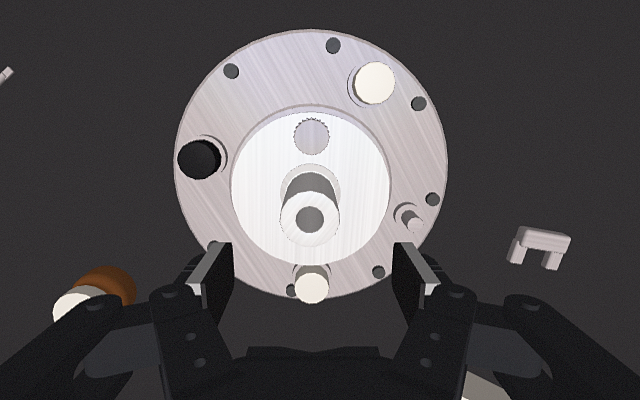

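The pin head sits flat on the flange at (311,137), its top at 0.116 m, and the gripper is clear.

```bash
python3 -c "
from workcell import env
print(env.close_job())"
```

```text
the job is handed in; nothing more can be done
None
```

The pin is fully home: it passes through the flange into the lid with its head flat on the flange, everything is released, and the job was handed in at about 17 s; the hand-in returned no verdict.

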